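Refill the tilt-out biscuit bin

TASK

Add the two biscuits left on the baking tray to the four in the scoop and pull the steel counter bin's front open to its stop. Then lift the scoop and tip all six biscuits into the open bin from just above its mouth, so that none break or spill, and stand the empty scoop upright on the worktop, leaving the bin fully open. Do not knock or shift the jar, the flour shaker or the brush.

Things in the scene. Friction and masses are not known exactly. Their poses are not given: they have to be found in the camera images.
- bin: Carcass of the counter bin: a fixed plain steel box 200 deep (x) x 230 wide (y) x 200 high mm, walls 10 mm, top closed. Origin: centre of its underside. Its +x points from front to back, so the front faces along its -x; the tilt-out front covers that whole face. It stands at the robot's left, its front towards the middle of the table.
- bin_front (a joint): Tilt of the bin's front about its bottom edge: 0 closed, growing as its top swings out along the bin's -x, to the stop at 0.70 rad (40 deg). May start slightly ajar. A friction hinge (0.3 N m) lets it stay wherever it is left; about 3 N at the handle moves it.
- bin_hinge (a point): Centre of the hinge line at the front's bottom edge, 8 mm above the worktop, at x -106 mm of the carcass. Axes turn with the front: z up the panel, y along the hinge (same as the bin's y), x into the bucket. Panel: x -6 to 6, y -115 to 115, z 0 to 186 mm, with a clear window. Bucket behind it: inside x 6 to 117, y -90 to 90, floor z 5, back wall top z 130 mm, open on top.
- bin_handle (a point): Middle of the front's handle: a round steel bar, 12 mm in diameter, 120 mm long along the hinge's y, its axis 45 mm from the panel's outer face, 14 mm below the panel's top edge. At x -51, z 172 mm of the hinge frame; same axes. Open to the stop, the bar is about 107 mm above the worktop.
- bin_mouth (a point): Centre of the bucket's open mouth, at x 61, z 158 mm of the hinge frame; same axes. With the front at its stop, the mouth is 120 mm across, from the panel's top edge (150 mm above the worktop) to the bucket's back edge (185 mm), and 180 mm long along y, just in front of the carcass (top at 200 mm). The side walls' tops slope between the two edges.
- scoop: Loose aluminium scoop, 210 long (x) x 76 wide (y) x 98 high mm, about 0.35 kg, walls and floor 4 mm. Origin: centre of its underside; +x points to its open mouth. Walls 55 mm high at the back half (x -105 to 13), sloping to 30 mm at the front; no wall at the mouth, where the floor rises 6 mm over the last 25 mm. Biscuits slide in it from 25 deg of tilt, all pour out by 45 deg.
- scoop_grip (a point): Middle of the scoop's wooden handle: a straight bar along the scoop's x, 106 long, 18 wide (y), 16 high mm, above the back half (x -102 to 4), at x -45, z 90 mm of the scoop; same axes. 40 mm free below it. The front half of the scoop is open above.
- scoop_lip (a point): Middle of the scoop's pouring lip, in its frame at x 105, z 8 mm. Axes as the scoop's.
- tray: Fixed black baking tray 260 (x) x 190 (y) mm, floor 3 mm thick, rim 22 mm high. Origin: centre of its underside.
- biscuit1: Round brown biscuit, 60 mm in diameter, 16 mm thick, about 30 g, at the start it lies in the scoop's back half, in two stacks of two. Origin: centre of its underside; z is its axis.
- biscuit2: Round brown biscuit, 60 mm in diameter, 16 mm thick, about 30 g, at the start it lies in the scoop's back half, in two stacks of two. Origin: centre of its underside; z is its axis.
- biscuit3: Round brown biscuit, 60 mm in diameter, 16 mm thick, about 30 g, at the start it lies in the scoop's back half, in two stacks of two. Origin: centre of its underside; z is its axis.
- biscuit4: Round brown biscuit, 60 mm in diameter, 16 mm thick, about 30 g, at the start it lies in the scoop's back half, in two stacks of two. Origin: centre of its underside; z is its axis.
- biscuit5: Round brown biscuit, 60 mm in diameter, 16 mm thick, about 30 g, at the start it lies flat on the baking tray. Origin: centre of its underside; z is its axis.
- biscuit6: Round brown biscuit, 60 mm in diameter, 16 mm thick, about 30 g, at the start it lies flat on the baking tray. Origin: centre of its underside; z is its axis.
- jar: Bystander: round glass jar with steel cap, 72 mm in diameter, 125 mm high, origin at the centre of its underside.
- shaker: Bystander: aluminium flour shaker, 60 mm in diameter, 98 mm high, with a small side handle reaching 53 mm along its +y; origin at the centre of its underside.
- brush: Bystander: pastry brush lying flat, 170 mm long along its x, origin under its middle.
Things that resemble listed ones, but are neither listed nor needed, are in the scene too. What is shaped like the biscuit6 but green is not meant. What is shaped like the biscuit5 but pink is not meant.

How it is judged:
By the outcome, as a careful person would: the job done as asked, in the order asked, and still so for the second after the job is handed in, with the robot touching nothing.
It also fails if it takes over 72 s, if anything falls off the work surface, if the arm or the gripper's body presses on something with over 40 N, if the wrist force passes 120 N, or if a joint passes its speed limit or range.

ROBOT

A 7-joint arm with a two-finger parallel gripper is mounted at the origin on the work surface. World frame = base frame: x ahead of the robot, y to its left, z up, the work surface at z = 0. Lengths are in mm, angles in degrees, forces in N, time in s.
With the tool pointing down it reaches from about 400 to 900 mm from the base axis. Payload 5.5 kg.
Tool frame: the origin (TCP) lies midway between the tips of the shut fingers; the grasp point (between the pads) lies 19 mm behind it; z points along the fingers, y is the direction in which the jaws open and shut (so a half turn about z gives the same grasp; the last joint's range is limited). The gripper opens to 92 mm and grips with 3 to 60 N. Pads are 19 mm wide; open, the fingers measure 130 mm over their backs; the gripper's body (75 mm by 190 mm) begins 47 mm behind the grasp point.
Start: joints at [-52.07, 28.699, -24.465, 88.831, 12.651, 65.22, -12.049], TCP at [252.367, 599.008, 226.729] pointing down, gripper open.
Joint ranges: [-164.97, 164.97], [-17.58, 116.51], [-87.97, 89.64], [11.32, 138.91], [-80.73, 260.73], [10.89, 115.49], [-147.41, 147.41]. Speed limits (degrees/s): [147.25, 147.25, 180, 180, 180, 180, 180].

INTERFACE

Orientations are given as a 3x3 rotation matrix whose columns are the frame's x, y, z axes.
In Python, from cell import env gives the robot as it stands. The module is installed in compiled form; this text tells all that it offers.
- The arm moves only by the tool send_rows, never from a script. Its argument "motion" is text: rows parted by semicolons, each of 7 numbers parted by spaces: the closure, from -1 (fully open) to 1 (shut), then the shift along the tool's x, y, z in mm, then the turn, a rotation vector about the tool's x, y, z in rad. In form: fingers dx dy dz wx wy wz; .... A call has 1 to 10 rows; each row shifts and turns the commanded pose from where the row before left it, along the tool's axes as they then stand; what a row does not reach is not made up. A row lasts 1/12 s, in which the tool goes at most 41.7 mm and 7.16 degrees, less where a joint would pass 70% of its speed; a pose out of reach is approached as far as the arm can. A call is refused whole if a number of a shift passes 41.7 or a number of a turn 0.125, either way. A call with a gripper value outside its range is refused whole. The fingers move at their own pace and stop on an object; "squeeze" is the grip in N (left out, the last holds). Time passes only in rows, so rows that do not move let the fingers close. It gives the time, the measured TCP pose, the force and the opening at its end, in the units of the state.
- env.state(): the state, without advancing time (a new reading comes with each control period).
- env.camera(name): name is "scene" or "top" or "wrist"; returns the picture (400x640x3 uint8, red, green, blue); there is no depth.
- env.get_calibration(name): a dict with "fx", "fy", "cx", "cy" (pixels), "rvec" (rotation vector, rad) and "tvec" (3), from world to camera coordinates, as OpenCV has them; the wrist camera has in their place "mount" (4x4, takes a point from camera to tool coordinates, whose origin is the TCP and whose axes are the flange's). Camera axes: x right, y down, z forward; pixel columns grow to the right and rows downward; lengths in mm; the calibration is good to about 2 mm. A picture is of the moment at which its call begins: read the wrist's pose just before it. get_calibration takes no time and is no camera call.
- env.hand_in(): hands the job in, once; it reports no verdict.
The state is a dict: "clock": time; "joint_positions": joint angles; "qvel": joint speeds; "tau": joint torques, N m; "ee_pos": TCP position; "ee_rot": TCP orientation; "contact_force": force on the tool from outside, world axes, zero at the start; "torque": the same for the moment, N m; "width": finger opening in mm.
Only numpy, scipy, OpenCV 4.12 (cv2) and the standard library are available. Lean on these libraries where they do the work, as an engineer would, in place of code of your own. Each camera call takes 0.05 s, during which the arm holds its last target. There are 200 camera calls.

## Working session

There is one attempt and no reset: what is moved stays moved. The work goes in short steps, Python scripts to look and compute and a tool call to move; the robot and the scene stay as the last step left them, time stands still between calls to the robot, and variables do not carry over. Pictures are saved under pics/ and viewed, about 8 in all and at most 12, crops included, and the job is handed in when it is done.

Besides the shell and the picture viewer there is one more tool, called after "Call:" by a JSON object that holds its "op" and its "data", one argument or row to a line. send_rows: Moves the arm, as the interface text tells. Its arguments: {"type":"object","properties":{"motion":{"type":"string"},"squeeze":{"type":"number"}},"required":["motion"]}

```bash
mkdir -p pics
cat > h.py <<'E'
import numpy as np, cv2
from cell import env
def ray(cam,u,v,z):
    c=env.get_calibration(cam); R=cv2.Rodrigues(np.array(c["rvec"],float))[0]; t=np.array(c["tvec"],float).ravel()
    d=R.T@np.array([(u-c["cx"])/c["fx"],(v-c["cy"])/c["fy"],1]); o=-R.T@t
    return o+d*(z-o[2])/d[2]
def proj(cam,p):
    c=env.get_calibration(cam); R=cv2.Rodrigues(np.array(c["rvec"],float))[0]; t=np.array(c["tvec"],float).ravel()
    q=R@np.array(p,float)+t
    return np.array([c["fx"]*q[0]/q[2]+c["cx"],c["fy"]*q[1]/q[2]+c["cy"]])
def wray(u,v,z):
    s=env.state(); c=env.get_calibration("wrist"); M=np.array(c["mount"],float); Rt=np.array(s["ee_rot"]); p=np.array(s["ee_pos"])
    d=Rt@M[:3,:3]@np.array([(u-c["cx"])/c["fx"],(v-c["cy"])/c["fy"],1]); o=p+Rt@M[:3,3]
    return o+d*(z-o[2])/d[2]
def shot(cam,name,crop=None,s=1):
    im=env.camera(cam)[:,:,::-1]
    if crop: im=im[crop[1]:crop[3],crop[0]:crop[2]]
    cv2.imwrite(f"pics/{name}.png",cv2.resize(im,None,fx=s,fy=s,interpolation=cv2.INTER_CUBIC))
E
python3 - <<'E'
from h import *
s=env.state(); print({k:np.round(v,2).tolist() for k,v in s.items()})
shot("top","top1",s=1.25); shot("scene","scene1",s=1.25)
for n in("top","scene"):
    c=env.get_calibration(n);R=cv2.Rodrigues(np.array(c["rvec"],float))[0];print(n,c["fx"],np.round(-R.T@np.ravel(c["tvec"])),np.round(R,2).tolist())
print(np.round(env.get_calibration("wrist")["mount"],3).tolist())
E
```

```text
{'clock': 0.0, 'joint_positions': [-52.07, 28.75, -24.45, 88.89, 12.65, 65.22, -12.05], 'qvel': [0.04, 0.01, 0.07, 0.1, -0.02, 0.01, -0.02], 'tau': [-0.0, -56.66, -5.82, -27.91, -0.07, 0.03, 0.0], 'ee_pos': [252.15, 598.33, 225.68], 'ee_rot': [[-0.92, 0.39, -0.0], [0.39, 0.92, -0.0], [0.0, -0.0, -1.0]], 'contact_force': [0.51, -0.0, -0.35], 'torque': [-0.04, 0.06, -0.01], 'width': 91.4}
top 391.70463303691037 [ 456.  -24. 1085.] [[0.02, -1.0, -0.0], [-1.0, -0.02, -0.05], [0.05, 0.0, -1.0]]
scene 494.05473805073046 [1356.  -26. 1124.] [[0.05, 1.0, -0.02], [0.76, -0.05, -0.64], [-0.64, 0.02, -0.76]]
[[-0.0, -0.96, -0.28, 74.673], [1.0, -0.0, -0.001, -0.367], [0.001, -0.28, 0.96, -158.156], [0.0, 0.0, 0.0, 1.0]]
```

View pics/top1.png

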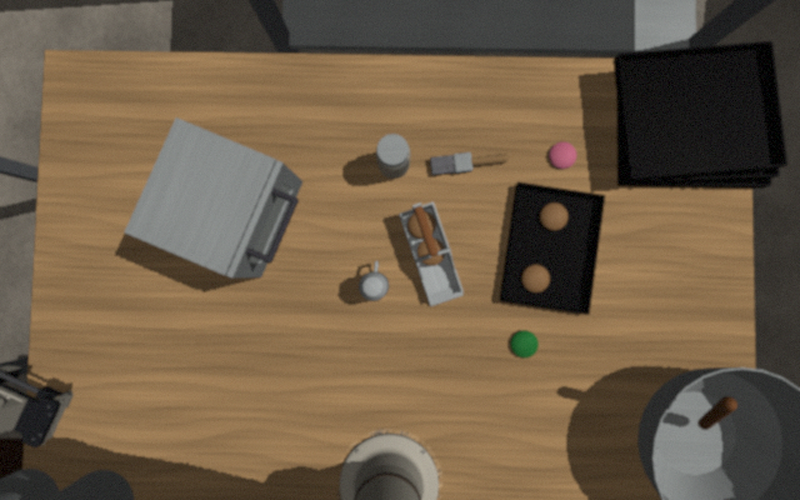

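View pics/scene1.png

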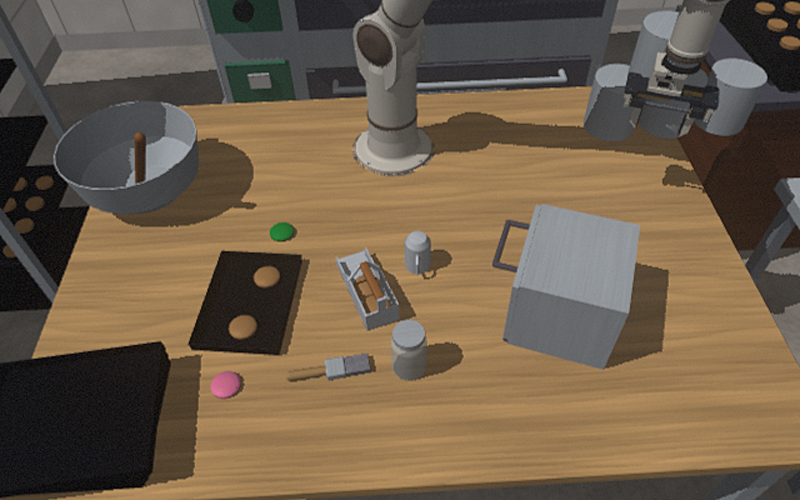

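The top view (1.25x) shows the scoop from about (420,208) to a lip at about (446,299). The tray biscuits are at (554,216) and (536,278), and the bin's handle is at (272,228). The jar is at (393,150), the shaker at (373,285) with its handle up to (376,265), and the brush at (468,162). The decoys are green and pink.

Run:
```python
from h import *
def P(n,u,v,z): print(n,np.round(ray("top",u/1.25,v/1.25,z),0))
for n,u,v,z in [("b5",554,216,19),("b6",536,278,19),("hA",419,208,98),("hB",434,262,98),("lipL",430,304,30),("lipR",462,293,30),("backL",402,212,55),("backR",435,203,55),
 ("binA",178,120,200),("binB",127,230,200),("binC",232,278,200),("binD",282,162,200),("hand1",295,195,180),("hand2",268,261,180),("jar",393,145,125),("shak",375,286,98),("shakh",376,264,60),("brushR",506,158,10),("brushL",430,166,10),("tray1",518,184,22),("tray2",604,196,22),("tray3",588,313,22),("tray4",501,303,22)]: P(n,u,v,z)
for n,u,v,z in [("S b5",242,327,19),("S b6",267,276,19),("S binA",604,362,0),("S C",543,207,200),("S D",637,226,200),("hand",516,268,180),("hand",508,222,180)]:print(n,np.round(ray("scene",u/1.25,v/1.25,z),0))
```

```text
b5 [ 585. -353.   19.]
b6 [ 449. -314.   19.]
hA [587. -55.  98.]
hB [478. -87.  98.]
lipL [390. -84.  30.]
lipR [ 414. -153.   30.]
backL [584. -21.  55.]
backR [604. -90.  55.]
binA [728. 392. 200.]
binB [525. 477. 200.]
binC [441. 283. 200.]
binD [654. 199. 200.]
hand1 [597. 178. 180.]
hand2 [473. 225. 180.]
jar [708.  -1. 125.]
shak [428.  31.  98.]
shakh [473.  32.  60.]
brushR [ 714. -249.   10.]
brushL [693. -81.  10.]
tray1 [ 654. -273.   22.]
tray2 [ 630. -461.   22.]
tray3 [ 376. -426.   22.]
tray4 [ 394. -238.   22.]
S b5 [ 592. -349.   19.]
S b6 [ 454. -307.   19.]
S binA [717. 408.   0.]
S C [456. 303. 200.]
S D [523. 481. 200.]
hand [600. 223. 180.]
hand [475. 228. 180.]
```

```bash
cat >> h.py <<'E'
from scipy.spatial.transform import Rotation as Ro
def down(yaw): # tool z down, jaw (tool y) at world angle yaw deg
    a=np.radians(yaw); y=np.array([np.cos(a),np.sin(a),0]); z=np.array([0,0,-1.]); return np.column_stack([np.cross(y,z),y,z])
def plan(pos,R=None,n=10,f=-1,p0=None,R0=None):
    "total and per-row tool-axis steps for a straight move in n rows"
    s=env.state(); p=np.array(s["ee_pos"]) if p0 is None else np.array(p0,float); A=np.array(s["ee_rot"]) if R0 is None else R0
    B=A if R is None else R
    w=Ro.from_matrix(A.T@B).as_rotvec()/n; d=(np.array(pos,float)-p)/n
    out=[]
    for i in range(n):
        out.append(" ".join([f"{f}"]+["%.1f"%v for v in A.T@d]+["%.3f"%v for v in w])); A=A@Ro.from_rotvec(w).as_matrix()
    if np.abs(w).max()<5e-4: print(n,"x",out[0])
    else: print("; ".join(out))
E
python3 - <<'E'
from h import *
print(env.state()["ee_rot"]); plan([588,-351,215],n=27)
E
```

```text
[[-9.21576143e-01  3.88196948e-01 -7.36902106e-04]
 [ 3.88197645e-01  9.21574684e-01 -1.63997031e-03]
 [ 4.24788577e-05 -1.79742117e-03 -9.99998384e-01]]
27 x -1 -25.1 -27.6 0.4 0.000 0.000 0.000
```

Call:
{"op": "send_rows", "data": {
  "motion": "-1 -25 -27.6 0 0 0 0; -1 -25 -27.6 0 0 0 0; -1 -25 -27.6 0 0 0 0; -1 -25 -27.6 0 0 0 0; -1 -25 -27.6 0 0 0 0; -1 -25 -27.6 0 0 0 0; -1 -25 -27.6 0 0 0 0; -1 -25 -27.6 0 0 0 0; -1 -25 -27.6 0 0 0 0; -1 -25 -27.6 0 0 0 0",
  "squeeze": 15
}}

```text
clock: 0.93
ee_pos: [375.6, 245.6, 226.6]
ee_rot: [[-0.922, 0.388, -0.0], [0.388, 0.922, -0.0], [0.0, -0.0, -1.0]]
contact_force: [-0.3, -0.4, 0.1]
width: 91.9
```

Call:
{"op": "send_rows", "data": {
  "motion": "-1 -25 -27.6 0 0 0 0; -1 -25 -27.6 0 0 0 0; -1 -25 -27.6 0 0 0 0; -1 -25 -27.6 0 0 0 0; -1 -25 -27.6 0 0 0 0; -1 -25 -27.6 0 0 0 0; -1 -25 -27.6 0 0 0 0; -1 -25 -27.6 0 0 0 0; -1 -25 -27.6 0 0 0 0; -1 -25 -27.6 0 0 0 0"
}}

```text
clock: 1.77
ee_pos: [498.8, -105.6, 226.5]
ee_rot: [[-0.922, 0.388, -0.0], [0.388, 0.922, 0.0], [0.0, -0.0, -1.0]]
contact_force: [0.6, 0.4, 0.9]
width: 92.1
```

Call:
{"op": "send_rows", "data": {
  "motion": "-1 -25 -27.6 0 0 0 0; -1 -25 -27.6 0 0 0 0; -1 -25 -27.6 0 0 0 0; -1 -25 -27.6 0 0 0 0; -1 -25 -27.6 0 0 0 0; -1 -25 -27.6 0 0 0 0; -1 -25 -27.6 0 0 0 0; -1 0 0 5 0 0 0; -1 0 0 5 0 0 0"
}}

```text
clock: 2.52
ee_pos: [584.1, -352.9, 215.3]
ee_rot: [[-0.92, 0.392, -0.001], [0.392, 0.92, -0.001], [0.001, -0.001, -1.0]]
contact_force: [-0.4, 0.6, -0.4]
width: 91.7
```

```bash
cat >> h.py <<'E'
def blobs(im,z,lo=(3,70,50),hi=(20,255,255),amin=800):
    "brown round blobs seen by the wrist camera -> world at height z"
    h=cv2.cvtColor(im,cv2.COLOR_RGB2HSV); m=cv2.inRange(h,lo,hi); m=cv2.morphologyEx(m,cv2.MORPH_OPEN,np.ones((5,5)))
    for c in cv2.findContours(m,cv2.RETR_EXTERNAL,cv2.CHAIN_APPROX_NONE)[0]:
        a=cv2.contourArea(c)
        if a>amin:
            (u,v),(w,hh),_=cv2.minAreaRect(c); M=cv2.moments(c); u,v=M["m10"]/a,M["m01"]/a
            print("blob",int(u),int(v),"wh",int(w),int(hh),"area",int(a),np.round(wray(u,v,z),1))
E
python3 - <<'E'
from h import *
s=env.state(); print(s["clock"],np.round(s["ee_pos"],1),np.round(s["qvel"],1),np.round(s["joint_positions"]))
im=env.camera("wrist"); cv2.imwrite("pics/w1.png",im[:,:,::-1]); blobs(im,13)
E
```

```text
2.5167 [ 584.1 -352.9  215.3] [-1.9  1.3 -2.9  6.6 -1.2 -6.2 -0.2] [24. 31.  7. 85. -4. 64. 98.]
blob 405 336 wh 40 378 area 5576 [ 815.7 -329.2   13. ]
blob 506 294 wh 60 29 area 952 [ 807.  -198.3   13. ]
blob 128 294 wh 29 61 area 962 [ 629.9 -616.1   13. ]
blob 261 265 wh 32 62 area 1327 [ 657.7 -452.7   13. ]
blob 476 225 wh 37 77 area 1882 [ 707.4 -207.6   13. ]
blob 317 175 wh 56 57 area 2511 [ 584.7 -350.4   13. ]
blob 595 28 wh 85 56 area 3284 [556.  -47.5  13. ]
blob 451 55 wh 202 160 area 13584 [ 525.4 -182.1   13. ]
blob 301 32 wh 68 63 area 3265 [ 448.2 -310.    13. ]
```

Call:
{"op": "send_rows", "data": {
  "motion": "-1 0.4 2.5 30 0 0 0; -1 0 0 35 0 0 0; -1 0 0 35 0 0 0; -1 0 0 35 0 0 0; -1 0 0 35 0 0 0; -1 0 0 26 0 0 0; -1 0 0 10 0 0 0; 1 0 0 0 0 0 0; 1 0 0 0 0 0 0; 1 0 0 0 0 0 0",
  "squeeze": 12
}}

```text
clock: 3.4
ee_pos: [587.4, -347.7, 13.1]
ee_rot: [[-0.922, 0.388, 0.003], [0.388, 0.922, -0.001], [-0.004, -0.0, -1.0]]
contact_force: [0.0, -0.0, 0.5]
width: 76.3
```

Call:
{"op": "send_rows", "data": {
  "motion": "1 0 0 0 0 0 0; 1 0 0 0 0 0 0"
}}

```text
clock: 3.57
ee_pos: [587.1, -348.2, 13.0]
ee_rot: [[-0.922, 0.388, 0.003], [0.388, 0.922, -0.002], [-0.004, -0.0, -1.0]]
contact_force: [-0.8, 0.9, 1.3]
width: 62.6
```

Call:
{"op": "send_rows", "data": {
  "motion": "1 0 0 4 0 0 0; 1 0 0 0 0 0 0; 1 0 0 0 0 0 0; 1 0 0 -20 0 0 0; 1 0 0 -35 0 0 0; 1 0 0 -35 0 0 0; 1 0 0 -35 0 0 0; 1 0 0 -30 0 0 0; 1 0 0 0 0 0 0",
  "squeeze": 12
}}

```text
clock: 4.32
ee_pos: [589.9, -350.1, 170.6]
ee_rot: [[-0.921, 0.389, 0.012], [0.389, 0.921, -0.006], [-0.013, -0.001, -1.0]]
contact_force: [0.9, -2.1, 0.5]
width: 59.8
```

Run:
```python
from h import *
s=env.state(); print(s["clock"],s["ee_pos"],s["width"])
plan([437,-106,165],down(17.8),n=9,f=1)
```

```text
4.3167 [ 589.90715155 -350.06329595  170.55839568] 59.83549686274434
1 26.2 18.4 0.2 0.001 0.001 0.096; 1 27.8 15.8 0.3 0.001 0.001 0.096; 1 29.2 13.1 0.3 0.001 0.001 0.096; 1 30.3 10.2 0.3 0.001 0.001 0.096; 1 31.2 7.3 0.4 0.001 0.001 0.096; 1 31.7 4.3 0.4 0.001 0.001 0.096; 1 32.0 1.2 0.5 0.001 0.001 0.096; 1 31.9 -1.8 0.5 0.001 0.001 0.096; 1 31.6 -4.9 0.6 0.001 0.001 0.096
```

Call:
{"op": "send_rows", "data": {
  "motion": "1 26.2 18.4 0 0 0 0.096; 1 27.8 15.8 0 0 0 0.096; 1 29.2 13.1 0 0 0 0.096; 1 30.3 10.2 0 0 0 0.096; 1 31.2 7.3 0 0 0 0.096; 1 31.7 4.3 0 0 0 0.096; 1 32 1.2 0 0 0 0.096; 1 31.9 -1.8 0 0 0 0.096; 1 31.6 -4.9 0 0 0 0.096; 1 0 0 0 0 0 0"
}}

```text
clock: 5.15
ee_pos: [429.5, -97.7, 161.3]
ee_rot: [[-0.303, 0.953, -0.003], [0.953, 0.303, 0.003], [0.004, -0.002, -1.0]]
contact_force: [-0.2, 0.4, -0.8]
width: 59.7
```

Call:
{"op": "send_rows", "data": {
  "motion": "1 0 0 0 0 0 0; 1 0 0 0 0 0 0"
}}

```text
clock: 5.32
ee_pos: [434.0, -103.6, 162.4]
ee_rot: [[-0.305, 0.952, 0.002], [0.952, 0.305, -0.0], [-0.001, 0.002, -1.0]]
contact_force: [-0.0, -0.6, 0.0]
width: 59.7
```

Run:
```python
from h import *
s=env.state(); print(s["clock"],np.round(s["ee_pos"],1),s["width"])
shot("wrist","w2",s=1.25); shot("top","t2",(290,130,400,260),5)
```

```text
5.3167 [ 434.  -103.6  162.4] 59.71923231308598
```

View pics/w2.png

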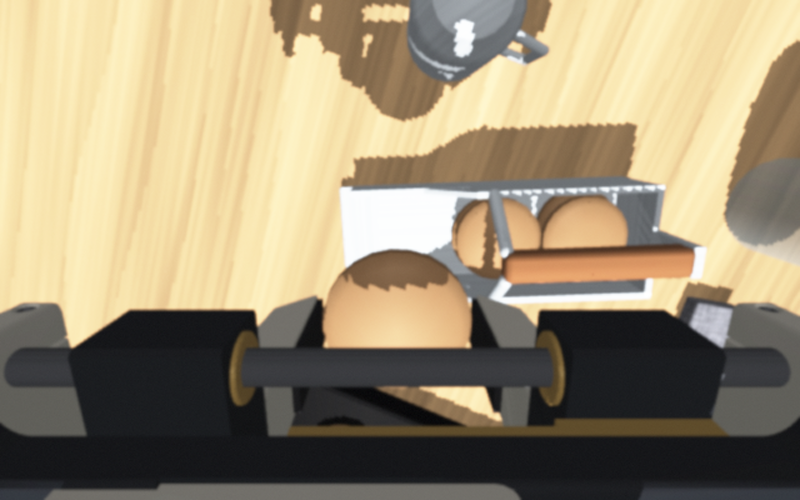

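The wrist view (1.25x) shows the held biscuit level at (398,300). The scoop's far wall runs from (343,187) at the mouth to (664,187), and the handle's top from (507,265) to (695,262). The front stack's front edge is near u=453.

Run:
```python
from h import *
def W(n,u,v,z): p=wray(u/1.25,v/1.25,z); print(n,np.round(p,1)); return p
W("farback",664,186,55);W("nearback",648,296,55);W("farmouth",343,187,30);W("mouthfloor",350,262,10);W("hF",507,266,90);W("hB",695,263,90)
W("stackfront",453,235,36);W("b back c",585,235,36); W("b front c",497,237,36);W("shaker",466,20,98)
im=cv2.imread("pics/w2.png")
```

```text
farback [582.3 -16.   55. ]
nearback [606.9 -85.9  55. ]
farmouth [388.8 -81.5  30. ]
mouthfloor [ 407.9 -138.7   10. ]
hF [495.3 -86.7  90. ]
hB [597.4 -52.5  90. ]
stackfront [470.9 -89.5  36. ]
b back c [558.2 -61.8  36. ]
b front c [500.5 -81.6  36. ]
shaker [428.4  23.2  98. ]
```

View pics/t2.png

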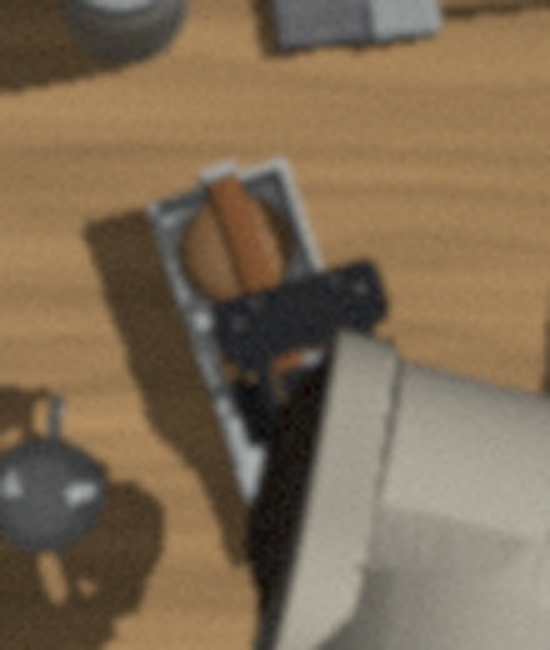

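Call:
{"op": "send_rows", "data": {
  "motion": "1 0 0 25 0 0 -0.012; 1 0 0 35 0 0 0; 1 0 0 30 0 0 0; 1 0 0 17 0 0 0; 1 0 0 0 0 0 0; 1 0 0 0 0 0 0; 1 0 0 0 0 0 0"
}}

```text
clock: 6.0
ee_pos: [434.2, -104.1, 55.4]
ee_rot: [[-0.314, 0.95, 0.001], [0.95, 0.314, -0.0], [-0.001, 0.001, -1.0]]
contact_force: [-0.8, 0.1, -0.9]
width: 59.7
```

Run:
```python
from h import *
s=env.state(); print(np.round(s["ee_pos"],1),np.round(s["qvel"],1))
plan([439.5,-106.2,38],down(18.5),n=2,f=1)
```

```text
[ 434.2 -104.1   55.4] [-0.4 -1.5  0.  -0.2 -0.1 -0.2 -0. ]
1 -1.8 2.2 8.7 0.000 0.000 -0.002; 1 -1.8 2.2 8.7 0.000 0.000 -0.002
```

Call:
{"op": "send_rows", "data": {
  "motion": "1 -1.8 2.2 8.5 0 0 0; 1 -1.8 2.2 8.5 0 0 0; 1 0 0 0 0 0 0; 1 0 0 0 0 0 0"
}}

```text
clock: 6.33
ee_pos: [438.5, -105.2, 37.6]
ee_rot: [[-0.315, 0.949, -0.0], [0.949, 0.315, 0.0], [0.0, -0.0, -1.0]]
contact_force: [0.2, -0.3, 0.2]
width: 59.5
```

Call:
{"op": "send_rows", "data": {
  "motion": "-0.5 0 0 0 0 0 0; -0.5 0 0 0 0 0 0; -0.5 0 0 0 0 0 0; -0.5 0 0 -15 0 0 0; -0.5 0 0 -35 0 0 0; -0.5 0 0 -35 0 0 0; -0.5 0 0 -35 0 0 0; -0.5 0 0 0 0 0 0; -0.5 0 0 0 0 0 0"
}}

```text
clock: 7.08
ee_pos: [440.4, -105.3, 160.2]
ee_rot: [[-0.315, 0.949, 0.006], [0.949, 0.315, -0.0], [-0.002, 0.005, -1.0]]
contact_force: [-0.3, -0.4, -0.5]
width: 68.9
```

Run:
```python
from h import *
s=env.state(); print(s["clock"],np.round(s["ee_pos"],1),s["width"])
shot("wrist","w3",s=1.25)
plan([449,-310,150],down(70),n=9,f=-1)
```

```text
7.0833 [ 440.4 -105.3  160.2] 68.86637209970772
-1 -22.0 -6.1 1.0 0.000 0.000 -0.100; -1 -21.2 -8.3 0.9 0.000 0.000 -0.100; -1 -20.3 -10.4 0.9 0.000 0.000 -0.100; -1 -19.2 -12.3 0.9 0.000 0.000 -0.100; -1 -17.8 -14.2 0.9 0.000 0.000 -0.100; -1 -16.3 -15.9 0.9 0.000 0.000 -0.100; -1 -14.7 -17.5 0.9 0.000 0.000 -0.100; -1 -12.8 -18.8 0.9 0.000 0.000 -0.100; -1 -10.9 -20.0 0.9 0.000 0.000 -0.100
```

View pics/w3.png

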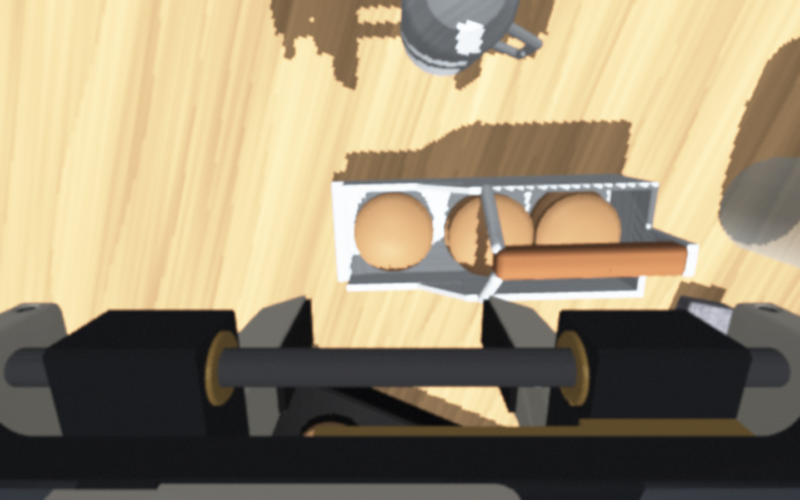

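The first biscuit lies flat in the scoop at (394,232), ahead of the front stack. Next is the second.

Call:
{"op": "send_rows", "data": {
  "motion": "-1 -22 -6.1 0 0 0 -0.1; -1 -21.2 -8.3 0 0 0 -0.1; -1 -20.3 -10.4 0 0 0 -0.1; -1 -19.2 -12.3 0 0 0 -0.1; -1 -17.8 -14.2 0 0 0 -0.1; -1 -16.3 -15.9 0 0 0 -0.1; -1 -14.7 -17.5 0 0 0 -0.1; -1 -12.8 -18.8 0 0 0 -0.1; -1 -10.9 -20 0 0 0 -0.1; -1 0 0 0 0 0 0"
}}

```text
clock: 7.97
ee_pos: [446.3, -315.0, 156.1]
ee_rot: [[-0.939, 0.344, -0.002], [0.344, 0.939, -0.002], [0.002, -0.003, -1.0]]
contact_force: [-0.2, -0.7, 0.7]
width: 91.6
```

Call:
{"op": "send_rows", "data": {
  "motion": "-1 0 0 30 0 0 0; -1 0 0 35 0 0 0; -1 0 0 25 0 0 0; -1 0 0 10 0 0 0; -1 0 0 0 0 0 0; -1 0 0 0 0 0 0; -1 0 0 0 0 0 0"
}}

```text
clock: 8.55
ee_pos: [449.1, -310.5, 58.8]
ee_rot: [[-0.939, 0.344, 0.001], [0.344, 0.939, -0.001], [-0.002, -0.0, -1.0]]
contact_force: [-0.4, -0.7, 0.7]
width: 91.9
```

Run:
```python
from h import *
s=env.state(); print(s["clock"],np.round(s["ee_pos"],1),np.round(s["qvel"],1))
im=env.camera("wrist"); blobs(im,13)
plan([448.2,-310,9],n=3)
```

```text
8.55 [ 449.1 -310.5   58.8] [-0.  -1.2  0.2 -0.4  0.  -0.2  0.3]
blob 484 342 wh 13 332 area 3134 [ 575.9 -230.2   13. ]
blob 506 294 wh 61 29 area 955 [ 542.2 -207.6   13. ]
blob 128 294 wh 29 61 area 961 [ 453.4 -450.5   13. ]
blob 312 223 wh 90 95 area 6715 [ 448.1 -314.1   13. ]
blob 621 92 wh 103 45 area 3131 [ 434.4 -119.4   13. ]
blob 447 103 wh 218 541 area 39907 [ 405.8 -214.6   13. ]
3 x -1 0.5 0.1 16.7 0.000 0.000 0.000
```

Call:
{"op": "send_rows", "data": {
  "motion": "-1 0 -3 25 0 0 0; -1 0 0 20 0 0 0; -1 0 0 4.5 0 0 0; 1 0 0 0 0 0 0; 1 0 0 0 0 0 0; 1 0 0 0 0 0 0; 1 0 0 0 0 0 0; 1 0 0 0 0 0 0; 1 0 0 0 0 0 0"
}}

```text
clock: 9.35
ee_pos: [447.8, -313.2, 9.1]
ee_rot: [[-0.939, 0.344, 0.001], [0.344, 0.939, -0.001], [-0.002, -0.0, -1.0]]
contact_force: [-0.7, 0.2, 4.5]
width: 59.4
```

Call:
{"op": "send_rows", "data": {
  "motion": "1 0 0 -20 0 0 0; 1 0 0 -35 0 0 0; 1 0 0 -35 0 0 0; 1 0 0 -35 0 0 0; 1 0 0 -30 0 0 0; 1 0 0 0 0 0 0; 1 0 0 0 0 0 0"
}}

```text
clock: 9.93
ee_pos: [448.6, -313.7, 165.6]
ee_rot: [[-0.939, 0.344, 0.005], [0.344, 0.939, -0.002], [-0.005, -0.001, -1.0]]
contact_force: [0.0, 0.7, -0.9]
width: 59.4
```

Run:
```python
from h import *
s=env.state(); print(s["clock"],np.round(s["ee_pos"],1),s["width"])
plan([438.5,-106,150],down(18.5),n=9,f=1)
```

```text
9.9333 [ 448.6 -313.7  165.6] 59.44629151199158
1 9.0 21.3 1.7 0.000 0.001 0.100; 1 11.1 20.3 1.7 0.000 0.001 0.100; 1 13.0 19.1 1.7 0.000 0.001 0.100; 1 14.9 17.7 1.7 0.000 0.001 0.100; 1 16.6 16.1 1.7 0.000 0.001 0.100; 1 18.1 14.4 1.7 0.000 0.001 0.100; 1 19.4 12.5 1.7 0.000 0.001 0.100; 1 20.6 10.5 1.7 0.000 0.001 0.100; 1 21.5 8.4 1.7 0.000 0.001 0.100
```

Call:
{"op": "send_rows", "data": {
  "motion": "1 9 21.3 1.5 0 0 0.1; 1 11.1 20.3 1.5 0 0 0.1; 1 13 19.1 1.5 0 0 0.1; 1 14.9 17.7 1.5 0 0 0.1; 1 16.6 16.1 1.5 0 0 0.1; 1 18.1 14.4 1.5 0 0 0.1; 1 19.4 12.5 1.5 0 0 0.1; 1 20.6 10.5 1.5 0 0 0.1; 1 21.5 8.4 1.5 0 0 0.1; 1 0 0 0 0 0 0"
}}

```text
clock: 10.77
ee_pos: [435.2, -100.0, 147.7]
ee_rot: [[-0.315, 0.949, -0.005], [0.949, 0.315, 0.003], [0.004, -0.004, -1.0]]
contact_force: [-0.4, 0.9, -0.7]
width: 59.5
```

Call:
{"op": "send_rows", "data": {
  "motion": "1 0 0 25 0 0 0; 1 0 0 35 0 0 0; 1 0 0 22 0 0 0; 1 0 0 10 0 0 0; 1 0 0 0 0 0 0; 1 0 0 0 0 0 0; 1 0 0 0 0 0 0"
}}

```text
clock: 11.35
ee_pos: [437.8, -105.5, 58.5]
ee_rot: [[-0.314, 0.949, 0.001], [0.949, 0.314, -0.0], [-0.001, 0.001, -1.0]]
contact_force: [-0.3, 0.3, -0.1]
width: 59.6
```

Run:
```python
from h import *
s=env.state(); print(s["clock"],np.round(s["ee_pos"],1),s["width"])
plan([439.0,-106,40],down(18.5),n=2,f=1)
# biscuit5 in scoop from w3 pose
R=np.array([[-0.315,0.949,0.003],[0.949,0.315,0],[0,0.003,-1]]);p=np.array([440.4,-105.3,160.2])
c=env.get_calibration("wrist");M=np.array(c["mount"],float)
d=R@M[:3,:3]@np.array([(394/1.25-c["cx"])/c["fx"],(232/1.25-c["cy"])/c["fy"],1]);o=p+R@M[:3,3];print(o+d*(18-o[2])/d[2])
```

```text
11.35 [ 437.8 -105.5   58.5] 59.57390789687838
1 -0.4 0.5 9.2 0.000 0.000 -0.002; 1 -0.4 0.5 9.2 0.000 0.000 -0.002
[ 438.88356022 -104.40149355   18.        ]
```

Call:
{"op": "send_rows", "data": {
  "motion": "1 -0.4 0.5 10 0 0 0; 1 -0.4 0.5 10 0 0 0; 1 0 0 0 0 0 0; 1 0 0 0 0 0 0; -0.5 0 0 0 0 0 0; -0.5 0 0 0 0 0 0; -0.5 0 0 0 0 0 0; -0.5 0 0 -15 0 0 0; -0.5 0 0 -35 0 0 0; -0.5 0 0 -35 0 0 0"
}}

```text
clock: 12.18
ee_pos: [436.7, -105.4, 122.8]
ee_rot: [[-0.314, 0.949, -0.004], [0.949, 0.314, 0.0], [0.001, -0.004, -1.0]]
contact_force: [0.5, -1.0, 0.5]
width: 68.9
```

Call:
{"op": "send_rows", "data": {
  "motion": "-0.5 0 0 -35 0 0 0; -0.5 0 0 -20 0 0 0; -0.5 0 0 0 0 0 0; -0.5 0 0 0 0 0 0"
}}

```text
clock: 12.52
ee_pos: [439.4, -105.6, 179.1]
ee_rot: [[-0.315, 0.949, 0.004], [0.949, 0.315, -0.0], [-0.001, 0.004, -1.0]]
contact_force: [0.4, 0.4, 0.0]
width: 68.8
```

Run:
```python
from h import *
s=env.state(); print(s["clock"],np.round(s["ee_pos"],1),s["width"],np.round(s["joint_positions"]))
shot("wrist","w4",s=1)
```

```text
12.5167 [ 439.4 -105.6  179.1] 68.78510724951376 [ -4.  10.  15. 120.  -4.  50.  32.]
```

View pics/w4.png

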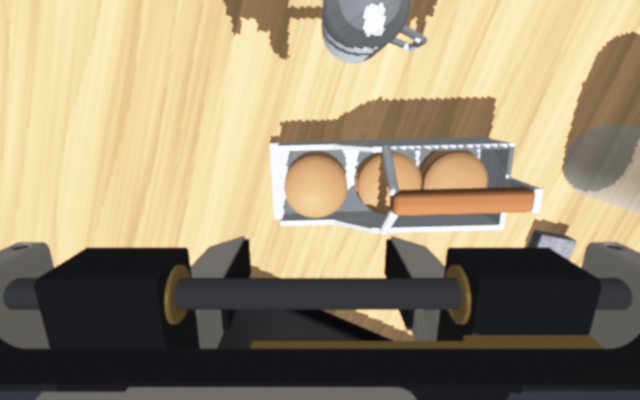

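Both tray biscuits are stacked flat in the scoop's front, at (316,185). Next is the bin handle.

Run:
```python
from h import *
plan([533,201,240],down(67.8),n=10,f=0.39)
```

```text
0.39 26.1 18.6 -6.2 0.000 0.000 -0.086; 0.39 24.4 20.8 -6.2 0.000 0.000 -0.086; 0.39 22.5 22.8 -6.2 0.000 0.000 -0.086; 0.39 20.5 24.7 -6.2 0.000 0.000 -0.086; 0.39 18.2 26.4 -6.2 0.000 0.000 -0.086; 0.39 15.9 27.8 -6.2 0.000 0.000 -0.086; 0.39 13.4 29.1 -6.2 0.000 0.000 -0.086; 0.39 10.9 30.2 -6.2 0.000 0.000 -0.086; 0.39 8.2 31.0 -6.2 0.000 0.000 -0.086; 0.39 5.5 31.6 -6.2 0.000 0.000 -0.086
```

Call:
{"op": "send_rows", "data": {
  "motion": "0.39 26.1 18.6 -6.2 0 0 -0.086; 0.39 24.4 20.8 -6.2 0 0 -0.086; 0.39 22.5 22.8 -6.2 0 0 -0.086; 0.39 20.5 24.7 -6.2 0 0 -0.086; 0.39 18.2 26.4 -6.2 0 0 -0.086; 0.39 15.9 27.8 -6.2 0 0 -0.086; 0.39 13.4 29.1 -6.2 0 0 -0.086; 0.39 10.9 30.2 -6.2 0 0 -0.086; 0.39 8.2 31 -6.2 0 0 -0.086; 0.39 5.5 31.6 -6.2 0 0 -0.086"
}}

```text
clock: 13.4
ee_pos: [532.7, 201.8, 237.7]
ee_rot: [[-0.926, 0.377, -0.004], [0.377, 0.926, -0.001], [0.003, -0.002, -1.0]]
contact_force: [1.4, 0.3, -0.5]
width: 28.0
```

Call:
{"op": "send_rows", "data": {
  "motion": "0.39 0 0 0 0 0 0; 0.39 0 0 0 0 0 0; 0.39 0 0 0 0 0 0; 0.39 0 0 0 0 0 0"
}}

```text
clock: 13.73
ee_pos: [532.8, 198.6, 238.2]
ee_rot: [[-0.924, 0.383, -0.003], [0.383, 0.924, -0.002], [0.002, -0.003, -1.0]]
contact_force: [0.1, -0.8, -0.3]
width: 27.8
```

Run:
```python
from h import *
s=env.state(); print(s["clock"],np.round(s["ee_pos"],1),s["width"],np.round(s["joint_positions"]))
shot("wrist","w5",s=1.25)
for p in (140,180,194): print(p,[np.round(wray(u/1.25,v/1.25,p),1).tolist() for u,v in((320,250),(480,250))])
```

```text
13.7333 [532.8 198.6 238.2] 27.757608715282174 [-22.  18.  -2. 101.   1.  62.  44.]
140 [[513.6, 153.4, 140.0], [552.4, 246.9, 140.0]]
180 [[505.9, 164.9, 180.0], [538.6, 243.8, 180.0]]
194 [[503.3, 168.9, 194.0], [533.8, 242.7, 194.0]]
```

View pics/w5.png

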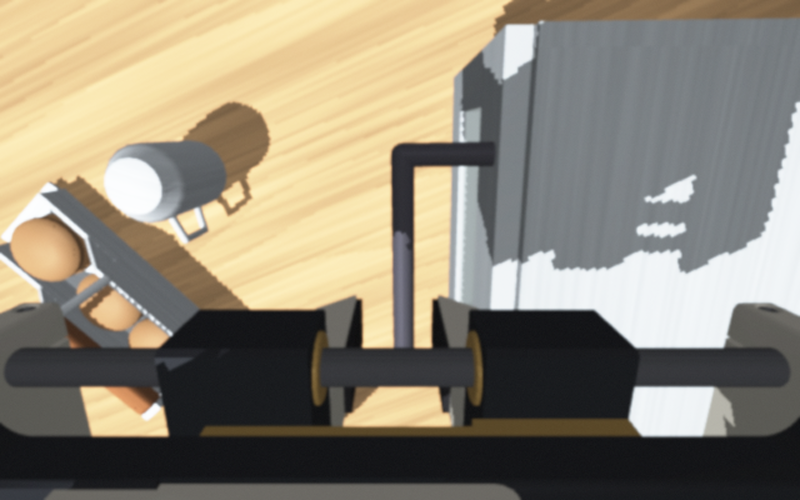

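The wrist view shows the bar at u≈403, upright in the image and centred between the fingers (355 to 440), with the front about closed. Going down to grasp it.

Call:
{"op": "send_rows", "data": {
  "motion": "0.39 0 2 20 0 0 0; 0.39 0 0 25 0 0 0; 0.39 0 0 20 0 0 0; 0.39 0 0 11 0 0 0; 0.39 0 0 0 0 0 0; 0.39 0 0 0 0 0 0; 1 0 0 0 0 0 0; 1 0 0 0 0 0 0; 1 0 0 0 0 0 0; 1 0 0 0 0 0 0",
  "squeeze": 25
}}

```text
clock: 14.62
ee_pos: [535.0, 202.0, 165.0]
ee_rot: [[-0.924, 0.381, 0.001], [0.381, 0.924, -0.0], [-0.001, 0.0, -1.0]]
contact_force: [-1.1, -2.3, 5.1]
width: 11.2
```

Run:
```python
from h import *
s=env.state(); print(s["clock"],np.round(s["ee_pos"],1),s["width"],np.round(s["contact_force"],1))
# arc plan: bar at TCP-19*tool z ; hinge from bar at angle th0; tool tilts along
bx=np.array([.378,.926,0]);bz=np.array([0,0,1.])
A0=np.array(s["ee_rot"]);p=np.array(s["ee_pos"]);g=p-19*A0[:,2]
print("bar",g)
th0=np.arccos(np.clip((g[2]-8)/1e9,-1,1))
r=np.hypot(51,172)
# angle from bar height: z-8 = r*cos(th+atan(51/172))
a=np.arctan2(51,172); th0=np.arccos(min(1,(g[2]-8)/r))-a; print("th0 from height",np.degrees(th0))
```

```text
14.6167 [535. 202. 165.] 11.229073676624695 [-1.1 -2.3  5.1]
bar [534.96121511 202.00389621 184.00426577]
th0 from height -5.347252339560038
```

Call:
{"op": "send_rows", "data": {
  "motion": "1 0 -4.7 1.6 -0.03 0 0; 1 0 -4.7 1.6 -0.03 0 0; 1 0 -4.7 1.6 -0.03 0 0; 1 0 -4.7 1.6 -0.03 0 0; 1 0 -4.7 1.6 -0.03 0 0; 1 0 -4.7 1.6 -0.03 0 0; 1 0 -4.7 1.6 -0.03 0 0; 1 0 -4.7 1.6 -0.03 0 0"
}}

```text
clock: 15.28
ee_pos: [521.9, 169.4, 148.8]
ee_rot: [[-0.925, 0.369, 0.094], [0.381, 0.898, 0.222], [-0.003, 0.241, -0.971]]
contact_force: [-1.1, -0.4, 4.8]
width: 10.8
```

Run:
```python
from h import *
s=env.state(); print(s["clock"],np.round(s["ee_pos"],1),s["width"],np.round(s["contact_force"],1),np.round(s["torque"],1),np.round(s["joint_positions"]),np.round(s["ee_rot"],2)[:,2])
```

```text
15.2833 [521.9 169.4 148.8] 10.844590216942409 [-1.1 -0.4  4.8] [-0.2  0.3  0.1] [ -8.  18.  -7. 116. -14.  39.  64.] [ 0.09  0.22 -0.97]
```

```bash
cat > arc.py <<'E'
from h import *
import sys
def arc(ths,phs,fb=0):
    "rows following the bar over panel angles ths with tool tilt phs (rad)"
    bx=np.array([.380,.925,0]);bz=np.array([0,0,1.]);ax=np.array([-.925,.380,0])
    def pose(th,ph):
        c,s=np.cos(th),np.sin(th); b=-51*(c*bx+s*bz)+172*(-s*bx+c*bz)
        R=np.column_stack([ax,np.cos(ph)*bx+np.sin(ph)*bz,np.sin(ph)*bx-np.cos(ph)*bz])
        return b+15*R[:,2],R
    for i in range(len(ths)-1):
        p,R=pose(ths[i],phs[i]);q,S=pose(ths[i+1],phs[i+1]);w=Ro.from_matrix(R.T@S).as_rotvec();d=R.T@(q-p)
        print("1 "+" ".join("%.1f"%v for v in d)+" "+" ".join("%.3f"%v for v in w),end="; ")
E
python3 - <<'E'
from arc import *
arc(np.linspace(.24,.70,15),np.linspace(.24,.52,15))
E
```

```text
1 -0.0 -5.3 1.8 -0.020 0.000 -0.000; 1 0.0 -5.3 1.8 -0.020 -0.000 0.000; 1 0.0 -5.3 1.9 -0.020 -0.000 -0.000; 1 -0.0 -5.3 2.0 -0.020 -0.000 0.000; 1 -0.0 -5.2 2.1 -0.020 0.000 0.000; 1 0.0 -5.2 2.1 -0.020 -0.000 0.000; 1 0.0 -5.2 2.2 -0.020 0.000 -0.000; 1 0.0 -5.1 2.3 -0.020 -0.000 0.000; 1 -0.0 -5.1 2.3 -0.020 -0.000 -0.000; 1 0.0 -5.1 2.4 -0.020 0.000 0.000; 1 -0.0 -5.0 2.5 -0.020 0.000 -0.000; 1 0.0 -5.0 2.5 -0.020 -0.000 0.000; 1 0.0 -5.0 2.6 -0.020 0.000 0.000; 1 -0.0 -5.0 2.7 -0.020 0.000 -0.000;
```

Call:
{"op": "send_rows", "data": {
  "motion": "1 0 -5.3 1.8 -0.02 0 0; 1 0 -5.3 1.8 -0.02 0 0; 1 0 -5.3 1.9 -0.02 0 0; 1 0 -5.3 2 -0.02 0 0; 1 0 -5.2 2.1 -0.02 0 0; 1 0 -5.2 2.1 -0.02 0 0; 1 0 -5.2 2.2 -0.02 0 0"
}}

```text
clock: 15.87
ee_pos: [510.2, 140.3, 124.4]
ee_rot: [[-0.924, 0.353, 0.145], [0.381, 0.858, 0.344], [-0.003, 0.373, -0.928]]
contact_force: [-0.4, -0.8, 5.0]
width: 11.1
```

Run:
```python
from h import *
s=env.state(); print(s["clock"],np.round(s["ee_pos"],1),s["width"],np.round(s["contact_force"],1),np.round(s["torque"],1),np.round(s["joint_positions"]),np.round(s["ee_rot"],2)[:,2])
```

```text
15.8667 [510.2 140.3 124.4] 11.143033754395477 [-0.4 -0.8  5. ] [-0.   0.2  0.1] [  6.  19. -13. 122. -29.  32.  85.] [ 0.14  0.34 -0.93]
```

Call:
{"op": "send_rows", "data": {
  "motion": "1 0 -5.1 2.3 -0.02 0 0; 1 0 -5.1 2.3 -0.02 0 0; 1 0 -5.1 2.4 -0.02 0 0; 1 0 -5 2.5 -0.02 0 0; 1 0 -5 2.5 -0.02 0 0; 1 0 -5 2.6 -0.02 0 0; 1 0 -5 2.7 -0.02 0 0; 1 0 0 0 0 0 0; 1 0 0 0 0 0 0"
}}

```text
clock: 16.62
ee_pos: [501.0, 117.6, 93.1]
ee_rot: [[-0.924, 0.331, 0.192], [0.382, 0.802, 0.459], [-0.002, 0.498, -0.867]]
contact_force: [1.0, 0.1, 1.5]
width: 10.9
```

Run:
```python
from h import *
s=env.state(); print(s["clock"],np.round(s["ee_pos"],1),s["width"],np.round(s["contact_force"],1),np.round(s["joint_positions"]),np.round(np.array(s["ee_pos"])-15*np.array(s["ee_rot"])[:,2],1))
```

```text
16.6167 [501.  117.6  93.1] 10.917571431971496 [1.  0.1 1.5] [ 22.  24. -22. 126. -45.  28. 110.] [498.1 110.7 106.2]
```

Call:
{"op": "send_rows", "data": {
  "motion": "1 0 -2 2 0 0 0; 1 0 -2 2 0 0 0; 1 0 -2 2 0 0 0; 1 0 0 0 0 0 0; 1 0 0 0 0 0 0"
}}

```text
clock: 17.03
ee_pos: [503.0, 119.1, 89.2]
ee_rot: [[-0.926, 0.324, 0.195], [0.378, 0.801, 0.463], [-0.006, 0.503, -0.864]]
contact_force: [-1.8, 2.1, 31.0]
width: 11.7
```

Call:
{"op": "send_rows", "data": {
  "motion": "0.45 0 2 -3 0 0 0; 0.45 0 0 0 0 0 0; 0.45 0 0 0 0 0 0; 0.45 0 0 -20 0 0 0; 0.45 0 0 -30 0 0 0; 0.45 0 0 -35 0 0 0; 0.45 0 0 -35 0 0 0; 0.45 0 0 -25 0 0 0; 0.45 0 0 0 0 0 0; 0.45 0 0 0 0 0 0"
}}

```text
clock: 17.87
ee_pos: [471.8, 48.2, 214.0]
ee_rot: [[-0.924, 0.331, 0.192], [0.383, 0.802, 0.458], [-0.002, 0.496, -0.868]]
contact_force: [0.5, 0.5, 0.1]
width: 25.2
```

Run:
```python
from h import *
s=env.state(); print(s["clock"],np.round(s["ee_pos"],1),s["width"],np.round(s["contact_force"],1),np.round(s["joint_positions"]))
shot("top","t3",(90,60,410,280),2.5)
# expected bar ends and panel top
H=np.array([550,247,8.]);bx=np.array([.38,.925,0]);by=np.array([-.925,.38,0]);bz=np.array([0,0,1.])
for th in(.62,.70):
    c,sn=np.cos(th),np.sin(th);px=c*bx+sn*bz;pz=-sn*bx+c*bz
    for n,x,y,z in(("bar+",-51,60,172),("bar-",-51,-60,172),("top+",-6,115,186),("top-",-6,-115,186)): print(th,n,np.round((proj("top",H+x*px+y*by+z*pz)-[90,60])*2.5))
```

```text
17.8667 [471.8  48.2 214. ] 25.15646522937318 [0.5 0.5 0.1] [ 28.   9. -16. 124. -37.  48. 105.]
0.62 bar+ [414. 408.]
0.62 bar- [463. 296.]
0.62 top+ [357. 450.]
0.62 top- [454. 228.]
0.7 bar+ [424. 411.]
0.7 bar- [472. 301.]
0.7 top+ [370. 454.]
0.7 top- [466. 234.]
```

View pics/t3.png

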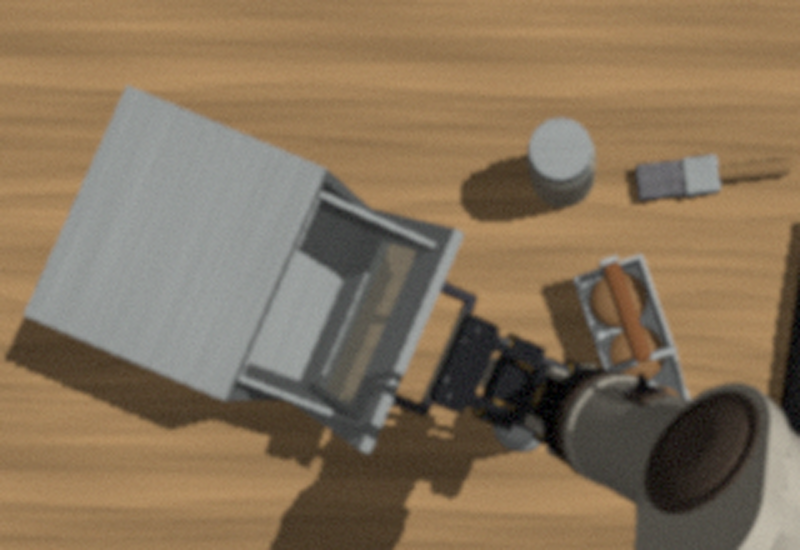

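The top crop shows the front's top corners at (460,232) and (371,450). That matches 0.70 rad (466,234; 370,454) and agrees with the 31 N stop contact. Next is grasping the scoop.

Run:
```python
from h import *
plan([516,-79.8,170],down(108.5),n=10,f=0)
```

```text
0 -9.1 -11.0 -1.3 0.050 0.019 -0.070; 0 -8.3 -11.7 -0.9 0.050 0.019 -0.070; 0 -7.4 -12.2 -0.5 0.050 0.019 -0.070; 0 -6.6 -12.7 0.0 0.050 0.019 -0.070; 0 -5.7 -13.2 0.5 0.050 0.019 -0.070; 0 -4.7 -13.5 1.1 0.050 0.019 -0.070; 0 -3.8 -13.7 1.7 0.050 0.019 -0.070; 0 -2.9 -13.8 2.3 0.050 0.019 -0.070; 0 -2.0 -13.9 3.0 0.050 0.019 -0.070; 0 -1.1 -13.8 3.6 0.050 0.019 -0.070
```

Call:
{"op": "send_rows", "data": {
  "motion": "0 -9.1 -11 -1.3 0.05 0.019 -0.07; 0 -8.3 -11.7 -0.9 0.05 0.019 -0.07; 0 -7.4 -12.2 -0.5 0.05 0.019 -0.07; 0 -6.6 -12.7 0 0.05 0.019 -0.07; 0 -5.7 -13.2 0.5 0.05 0.019 -0.07; 0 -4.7 -13.5 1.1 0.05 0.019 -0.07; 0 -3.8 -13.7 1.7 0.05 0.019 -0.07; 0 -2.9 -13.8 2.3 0.05 0.019 -0.07; 0 -2 -13.9 3 0.05 0.019 -0.07; 0 -1.1 -13.8 3.6 0.05 0.019 -0.07"
}}

```text
clock: 18.75
ee_pos: [516.1, -78.7, 168.0]
ee_rot: [[-0.945, -0.326, -0.007], [-0.326, 0.945, -0.003], [0.008, -0.001, -1.0]]
contact_force: [-0.9, -0.6, -0.7]
width: 45.8
```

Call:
{"op": "send_rows", "data": {
  "motion": "0 0 0 0 0 0 0; 0 0 0 0 0 0 0; 0 0 0 0 0 0 0; 0 0 0 0 0 0 0"
}}

```text
clock: 19.08
ee_pos: [516.0, -79.0, 170.0]
ee_rot: [[-0.948, -0.32, -0.005], [-0.32, 0.948, -0.001], [0.005, 0.001, -1.0]]
contact_force: [-0.2, -0.1, 0.0]
width: 45.7
```

Run:
```python
from h import *
s=env.state(); print(s["clock"],np.round(s["ee_pos"],1),s["width"],np.round(s["joint_positions"]),np.round(s["ee_rot"],3).tolist())
shot("wrist","w6",s=1)
```

```text
19.0833 [516. -79. 170.] 45.740309427795246 [ 17.  19. -14. 110.   6.  52. 109.] [[-0.948, -0.32, -0.005], [-0.32, 0.948, -0.001], [0.005, 0.001, -1.0]]
```

View pics/w6.png

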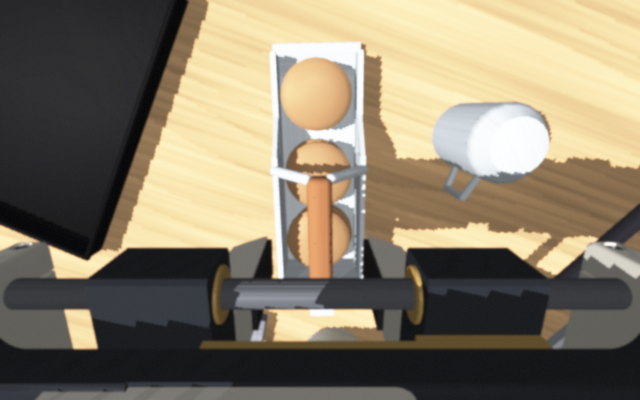

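Run:
```python
from h import *
p=wray(319,180,95); q=wray(319,275,95); s=env.state(); R=np.array(s["ee_rot"])
print(p,q,"tool-frame front end",R.T@(p-s["ee_pos"]),"rear",R.T@(q-s["ee_pos"])); print("lip",R.T@(wray(319,44,20)-s["ee_pos"]))
```

```text
[494.63159642 -86.25896612  95.        ] [565.20528257 -62.37019721  95.        ] tool-frame front end [22.40175863  0.32553272 75.46011315] rear [-52.10463742   0.40686437  75.13028168]
lip [122.12455138   0.45460227 150.90230331]
```

The view shows the handle centred at u=319, with its front end 22 mm ahead of the TCP and the lip 122 mm ahead, so the grip will be at scoop x = -18. Descending, gripping and lifting.

Call:
{"op": "send_rows", "data": {
  "motion": "0 0 0.3 25 0 0 0; 0 0 0 30 0 0 0; 0 0 0 25 0 0 0; 0 0 0 13 0 0 0; 0 0 0 6 0 0 0; 0 0 0 0 0 0 0; 1 0 0 0 0 0 0; 1 0 0 0 0 0 0; 1 0 0 0 0 0 0; 1 0 0 0 0 0 0",
  "squeeze": 50
}}

```text
clock: 19.97
ee_pos: [517.1, -79.6, 72.7]
ee_rot: [[-0.947, -0.321, -0.002], [-0.321, 0.947, -0.003], [0.002, -0.002, -1.0]]
contact_force: [0.1, -0.1, -0.1]
width: 23.8
```

Call:
{"op": "send_rows", "data": {
  "motion": "1 0 0 0 0 0 0; 1 0 0 0 0 0 0; 1 0 0 -3 0 0 0; 1 0 0 -6 0 0 0; 1 0 0 -10 0 0 0; 1 0 0 -10 0 0 0; 1 0 0 -10 0 0 0; 1 0 0 -6 0 0 0; 1 0 0 0 0 0 0; 1 0 0 0 0 0 0"
}}

```text
clock: 20.8
ee_pos: [516.9, -79.5, 117.3]
ee_rot: [[-0.947, -0.321, -0.002], [-0.321, 0.947, -0.003], [0.003, -0.002, -1.0]]
contact_force: [0.2, -0.1, -5.2]
width: 17.5
```

Run:
```python
from h import *
s=env.state(); print(s["clock"],np.round(s["ee_pos"],1),s["width"],np.round(s["contact_force"],1),np.round(s["torque"],2),np.round(s["ee_rot"],3).tolist())
```

```text
20.8 [516.9 -79.5 117.3] 17.514972194989106 [ 0.2 -0.1 -5.2] [ 0.03  0.01 -0.01] [[-0.947, -0.321, -0.002], [-0.321, 0.947, -0.003], [0.003, -0.002, -1.0]]
```

Call:
{"op": "send_rows", "data": {
  "motion": "1 0 0 -8 0 0 0; 1 0 0 -15 0 0 0; 1 0 0 -20 0 0 0; 1 0 0 -25 0 0 0; 1 0 0 -25 0 0 0; 1 0 0 -20 0 0 0; 1 0 0 -15 0 0 0; 1 0 0 -8 0 0 0; 1 0 0 0 0 0 0; 1 0 0 0 0 0 0"
}}

```text
clock: 21.63
ee_pos: [516.5, -79.0, 252.1]
ee_rot: [[-0.947, -0.321, -0.004], [-0.321, 0.947, -0.002], [0.005, -0.001, -1.0]]
contact_force: [-0.0, 0.5, -5.6]
width: 17.7
```

Run:
```python
from h import *
s=env.state(); print(s["clock"],np.round(s["ee_pos"],1),np.round(s["contact_force"],1))
plan([471,55,255],down(-22.4),n=28,f=1)
```

```text
21.6333 [516.5 -79.  252.1] [-0.   0.5 -5.6]
1 0.0 5.1 -0.1 -0.000 -0.000 0.082; 1 0.4 5.0 -0.1 -0.000 -0.000 0.082; 1 0.8 5.0 -0.1 -0.000 -0.000 0.082; 1 1.2 4.9 -0.1 -0.000 -0.000 0.082; 1 1.6 4.8 -0.1 -0.000 -0.000 0.082; 1 2.0 4.6 -0.1 -0.000 -0.000 0.082; 1 2.4 4.5 -0.1 -0.000 -0.000 0.082; 1 2.7 4.2 -0.1 -0.000 -0.000 0.082; 1 3.1 4.0 -0.1 -0.000 -0.000 0.082; 1 3.4 3.7 -0.1 -0.000 -0.000 0.082; 1 3.7 3.5 -0.1 -0.000 -0.000 0.082; 1 4.0 3.1 -0.1 -0.000 -0.000 0.082; 1 4.2 2.8 -0.1 -0.000 -0.000 0.082; 1 4.4 2.5 -0.1 -0.000 -0.000 0.082; 1 4.6 2.1 -0.1 -0.000 -0.000 0.082; 1 4.8 1.7 -0.1 -0.000 -0.000 0.082; 1 4.9 1.3 -0.1 -0.000 -0.000 0.082; 1 5.0 0.9 -0.1 -0.000 -0.000 0.082; 1 5.0 0.5 -0.1 -0.000 -0.000 0.082; 1 5.1 0.1 -0.1 -0.000 -0.000 0.082; 1 5.0 -0.3 -0.1 -0.000 -0.000 0.082; 1 5.0 -0.7 -0.1 -0.000 -0.000 0.082; 1 4.9 -1.1 -0.1 -0.000 -0.000 0.082; 1 4.8 -1.5 -0.1 -0.000 -0.000 0.082; 1 4.7 -1.9 -0.1 -0.000 -0.000 0.082; 1 4.5 -2.3 -0.1 -0.000 -0.000 0.082; 1 4.3 -2.7 -0.1 -0.000 -0.000 0.082; 1 4.1 -3.0 -0.1 -0.000 -0.000 0.082
```

Call:
{"op": "send_rows", "data": {
  "motion": "1 0 5.1 0 0 0 0.05; 1 0.4 5 0 0 0 0.082; 1 0.8 5 0 0 0 0.082; 1 1.2 4.9 0 0 0 0.082; 1 1.6 4.8 0 0 0 0.082; 1 2 4.6 0 0 0 0.082; 1 2.4 4.5 0 0 0 0.082; 1 2.7 4.2 0 0 0 0.082; 1 3.1 4 0 0 0 0.082; 1 3.4 3.7 0 0 0 0.082"
}}

```text
clock: 22.47
ee_pos: [498.0, -31.4, 250.6]
ee_rot: [[-0.894, 0.449, -0.007], [0.449, 0.894, -0.002], [0.006, -0.005, -1.0]]
contact_force: [-0.2, 0.3, -4.9]
width: 17.8
```

Call:
{"op": "send_rows", "data": {
  "motion": "1 3.7 3.5 0 0 0 0.082; 1 4 3.1 0 0 0 0.082; 1 4.2 2.8 0 0 0 0.082; 1 4.4 2.5 0 0 0 0.082; 1 4.6 2.1 0 0 0 0.082; 1 4.8 1.7 0 0 0 0.082; 1 4.9 1.3 0 0 0 0.082; 1 5 0.9 0 0 0 0.082; 1 5 0.5 0 0 0 0.082; 1 5.1 0.1 0 0 0 0.082"
}}

```text
clock: 23.3
ee_pos: [480.4, 16.0, 250.6]
ee_rot: [[-0.282, 0.959, -0.007], [0.96, 0.282, -0.003], [-0.001, -0.008, -1.0]]
contact_force: [-0.3, 0.0, -4.8]
width: 17.3
```

Call:
{"op": "send_rows", "data": {
  "motion": "1 5 -0.3 0 0 0 0.082; 1 5 -0.7 0 0 0 0.082; 1 4.9 -1.1 0 0 0 0.082; 1 4.8 -1.5 0 0 0 0.082; 1 4.7 -1.9 0 0 0 0.082; 1 4.5 -2.3 0 0 0 0.082; 1 4.3 -2.7 0 0 0 0.082; 1 4.1 -3 0 0 0 0.07; 1 0 0 0 0 0 0.035; 1 0 0 0 0 0 0"
}}

```text
clock: 24.13
ee_pos: [466.6, 54.0, 250.7]
ee_rot: [[0.38, 0.925, -0.007], [0.925, -0.38, -0.003], [-0.005, -0.005, -1.0]]
contact_force: [0.4, -0.1, -6.7]
width: 17.5
```

Call:
{"op": "send_rows", "data": {
  "motion": "1 0 0 0 0 0 0; 1 0 0 0 0 0 0; 1 0 0 0 0 0 0"
}}

```text
clock: 24.38
ee_pos: [467.7, 53.5, 251.9]
ee_rot: [[0.379, 0.925, -0.005], [0.925, -0.379, -0.003], [-0.004, -0.003, -1.0]]
contact_force: [-0.4, 0.0, -4.8]
width: 17.3
```

Run:
```python
from h import *
s=env.state(); p=np.array(s["ee_pos"]);R=np.array(s["ee_rot"])
print(s["clock"],np.round(p,1),np.round(s["contact_force"],1),np.round(s["joint_positions"]),np.round(R,3).tolist(),"lip",p+R@[122.5,0,64.5])
shot("wrist","w7",s=1)
plan([471,55,237],down(-22.4),n=4,f=1)
```

```text
24.3833 [467.7  53.5 251.9] [-0.4  0.  -4.8] [ -3.   7.  -7. 112.   1.  61. -33.] [[0.379, 0.925, -0.005], [0.925, -0.379, -0.003], [-0.004, -0.003, -1.0]] lip [513.89247168 166.70379837 186.90697285]
1 0.7 0.6 3.8 -0.001 0.001 0.000; 1 0.7 0.6 3.8 -0.001 0.001 0.000; 1 0.6 0.6 3.8 -0.001 0.001 0.000; 1 0.6 0.6 3.8 -0.001 0.001 0.000
```

View pics/w7.png

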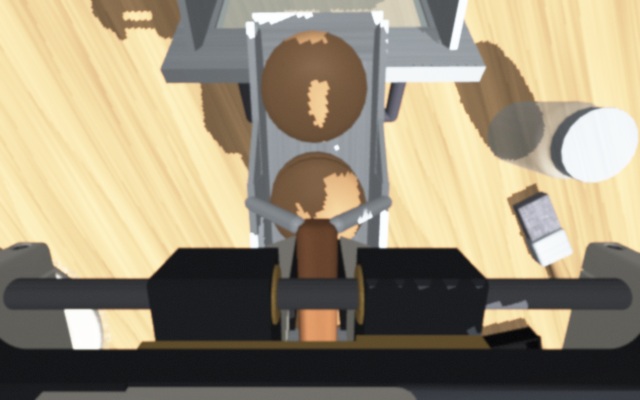

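Run:
```python
from h import *
bx=np.array([.38,.925,0]);by=np.array([-.925,.38,0])
for n,u,v,z in(("pOutL",163,80,150),("pOutR",483,78,150),("pTopInL",172,68,154),("lip",318,18,187)):
    q=wray(u,v,z);d=q-np.array([550,247,8]);print(n,np.round(q,1),"binx",d@bx,"biny",d@by)
```

```text
pOutL [399.  179.1 150. ] binx -120.16250985374731 biny 113.91505309235842
pOutR [613.9  92.3 150. ] binx -118.78355206152315 biny -117.9191314567388
pTopInL [410.4 182.9 154. ] binx -112.38091605100783 biny 104.78839684065747
lip [515.3 166.6 187. ] binx -87.58361960211265 biny 1.5485311515885627
```

Call:
{"op": "send_rows", "data": {
  "motion": "1 1.5 0 7 0 0 0; 1 1.5 0 8 0 0 0; 1 0 0 0 0 0 0; 1 0 0 0 0 0 0"
}}

```text
clock: 24.77
ee_pos: [468.3, 56.6, 236.4]
ee_rot: [[0.379, 0.925, -0.006], [0.925, -0.379, -0.003], [-0.005, -0.004, -1.0]]
contact_force: [0.3, -0.5, -5.8]
width: 17.3
```

Call:
{"op": "send_rows", "data": {
  "motion": "1 1.7 0 -3 0 -0.025 0; 1 3.4 0 -6 0 -0.05 0; 1 3.4 0 -6 0 -0.05 0; 1 3.4 0 -6 0 -0.05 0; 1 3.4 0 -6 0 -0.05 0; 1 3.4 0 -6 0 -0.05 0; 1 3.4 0 -6 0 -0.05 0; 1 3.4 0 -6 0 -0.05 0; 1 0 0 0 0 0 0; 1 0 0 0 0 0 0"
}}

```text
clock: 25.6
ee_pos: [481.8, 87.9, 276.8]
ee_rot: [[0.35, 0.926, -0.142], [0.861, -0.378, -0.339], [-0.368, -0.003, -0.93]]
contact_force: [-0.3, 0.1, -5.0]
width: 17.7
```

Run:
```python
from h import *
s=env.state(); p=np.array(s["ee_pos"]);R=np.array(s["ee_rot"])
print(s["clock"],np.round(p,1),np.round(s["contact_force"],1),np.round(s["torque"],2),np.round(s["joint_positions"]),"tilt",np.degrees(np.arcsin(-R[2,0])),"lip",p+R@[122.5,0,64.5])
```

```text
25.6 [481.8  87.9 276.8] [-0.3  0.1 -5. ] [ 0.76 -0.23 -0.02] [-17.  18.  -9.  99.  17.  80. -54.] tilt 21.577611636381945 lip [515.61487671 171.50206321 171.73410623]
```

Call:
{"op": "send_rows", "data": {
  "motion": "1 1.6 0 -3 0 -0.025 0; 1 1.6 0 -3 0 -0.025 0; 1 1.6 0 -3 0 -0.025 0; 1 1.6 0 -3 0 -0.025 0; 1 1.6 0 -3 0 -0.025 0; 1 1.6 0 -3 0 -0.025 0; 1 1.6 0 -3 0 -0.025 0; 1 1.6 0 -3 0 -0.025 0; 1 1.6 0 -3 0 -0.025 0; 1 1.6 0 -3 0 -0.025 0"
}}

```text
clock: 26.43
ee_pos: [492.6, 111.5, 296.6]
ee_rot: [[0.308, 0.924, -0.225], [0.749, -0.382, -0.542], [-0.587, -0.002, -0.81]]
contact_force: [0.6, 0.2, -3.6]
width: 17.8
```

Run:
```python
from h import *
s=env.state(); p=np.array(s["ee_pos"]);R=np.array(s["ee_rot"])
print(s["clock"],np.round(p,1),np.round(s["contact_force"],1),np.round(s["torque"],2),np.round(s["joint_positions"]),"tilt",np.degrees(np.arcsin(-R[2,0])),"lip",p+R@[122.5,0,64.5])
```

```text
26.4333 [492.6 111.5 296.6] [ 0.6  0.2 -3.6] [ 1.08 -0.42 -0.06] [-24.  27.  -9.  89.  23.  95. -60.] tilt 35.94449204634098 lip [515.79921594 168.24682623 172.46605551]
```

Call:
{"op": "send_rows", "data": {
  "motion": "1 1.6 0 -3 0 -0.025 0; 1 1.6 0 -3 0 -0.025 0; 1 1.6 0 -3 0 -0.025 0; 1 1.6 0 -3 0 -0.025 0; 1 1.6 0 -3 0 -0.025 0; 1 1.6 0 -3 0 -0.025 0; 1 1.6 0 -3 0 -0.025 0; 1 1.6 0 -3 0 -0.025 0; 1 0 0 0 0 0 0; 1 0 0 0 0 0 0"
}}

```text
clock: 27.27
ee_pos: [501.9, 136.6, 305.2]
ee_rot: [[0.254, 0.925, -0.282], [0.626, -0.379, -0.682], [-0.738, -0.003, -0.675]]
contact_force: [-1.0, -0.1, -3.6]
width: 17.3
```

Run:
```python
from h import *
s=env.state(); p=np.array(s["ee_pos"]);R=np.array(s["ee_rot"])
print(s["clock"],np.round(p,1),np.round(s["contact_force"],1),np.round(s["joint_positions"]),"tilt",np.degrees(np.arcsin(-R[2,0])),"lip",p+R@[122.5,0,64.5])
a=env.camera("wrist")[:,:,::-1];b=env.camera("top")[60:280,90:410,::-1]
cv2.imwrite("pics/w8.png",np.hstack([cv2.resize(a,(400,250)),cv2.resize(b,(400,275))[:250]]))
```

```text
27.2667 [501.9 136.6 305.2] [-1.  -0.1 -3.6] [-29.  36.  -8.  81.  27. 106. -62.] tilt 47.522961992876226 lip [514.76331803 169.34302399 171.27402252]
```

View pics/w8.png

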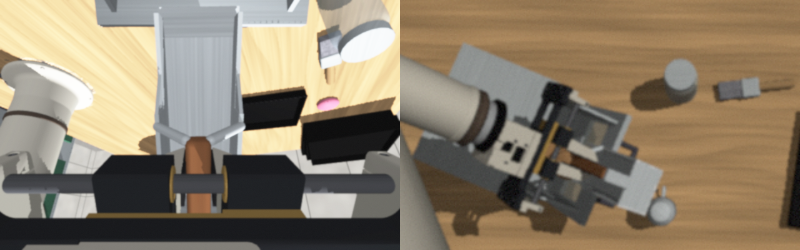

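Wrist load fell to 3.6 N, about the empty scoop's weight, and the picture shows the scoop's floor bare. Now lifting clear and levelling.

Call:
{"op": "send_rows", "data": {
  "motion": "1 -14.8 0 -13.5 0 0 0; 1 -14.8 0 -13.5 0 0 0; 1 -14.8 0 -13.5 0 0 0; 1 0 0 0 0 0.07 0; 1 0 0 0 0 0.07 0; 1 0 0 0 0 0.07 0; 1 0 0 0 0 0.07 0; 1 0 0 0 0 0.07 0; 1 0 0 0 0 0.07 0; 1 0 0 0 0 0.07 0"
}}

```text
clock: 28.2
ee_pos: [501.7, 135.0, 366.9]
ee_rot: [[0.359, 0.925, -0.126], [0.873, -0.381, -0.304], [-0.329, -0.001, -0.944]]
contact_force: [-0.2, -0.4, -3.7]
width: 17.7
```

Call:
{"op": "send_rows", "data": {
  "motion": "1 0 0 0 0 0.07 0; 1 0 0 0 0 0.07 0; 1 0 0 0 0 0.07 0; 1 0 0 0 0 0.07 0; 1 0 0 0 0 0.06 0; 1 0 0 0 0 0 0; 1 0 0 0 0 0 0"
}}

```text
clock: 28.78
ee_pos: [501.3, 133.8, 366.6]
ee_rot: [[0.383, 0.924, -0.002], [0.924, -0.383, -0.0], [-0.001, -0.002, -1.0]]
contact_force: [-0.1, 0.8, -4.0]
width: 17.3
```

Run:
```python
from h import *
s=env.state(); p=np.array(s["ee_pos"]);R=np.array(s["ee_rot"])
print(s["clock"],np.round(p,1),np.round(s["contact_force"],1),np.round(s["joint_positions"]),np.round(R,3).tolist())
plan([513,-127,250],down(-22.4),n=14,f=1)
```

```text
28.7833 [501.3 133.8 366.6] [-0.1  0.8 -4. ] [-10.   7.  -9.  97.   1.  76. -41.] [[0.383, 0.924, -0.002], [0.924, -0.383, -0.0], [-0.001, -0.002, -1.0]]
14 x 1 -16.9 7.9 8.3 -0.000 0.000 -0.000
```

Call:
{"op": "send_rows", "data": {
  "motion": "1 -16.9 7.9 5 0 0 0; 1 -16.9 7.9 8.3 0 0 0; 1 -16.9 7.9 8.3 0 0 0; 1 -16.9 7.9 8.3 0 0 0; 1 -16.9 7.9 8.3 0 0 0; 1 -16.9 7.9 8.3 0 0 0; 1 -16.9 7.9 8.3 0 0 0; 1 -16.9 7.9 8.3 0 0 0; 1 -16.9 7.9 8.3 0 0 0; 1 -16.9 7.9 8.3 0 0 0"
}}

```text
clock: 29.62
ee_pos: [510.5, -50.2, 285.1]
ee_rot: [[0.378, 0.926, -0.004], [0.926, -0.378, 0.001], [-0.001, -0.004, -1.0]]
contact_force: [0.2, -0.4, -4.4]
width: 17.7
```

Call:
{"op": "send_rows", "data": {
  "motion": "1 -16.9 7.9 8.3 0 0 0; 1 -16.9 7.9 8.3 0 0 0; 1 -16.9 7.9 8.3 0 0 0; 1 -16.9 7.9 8.3 0 0 0; 1 0 0 0 0 0 0; 1 0 0 0 0 0 0; 1 0 0 25 0 0 0; 1 0 0 30 0 0 0; 1 0 0 30 0 0 0; 1 0 0 25 0 0 0"
}}

```text
clock: 30.45
ee_pos: [514.1, -122.2, 141.1]
ee_rot: [[0.377, 0.926, -0.003], [0.926, -0.377, 0.003], [0.001, -0.004, -1.0]]
contact_force: [-0.7, -0.2, -4.2]
width: 17.2
```

Call:
{"op": "send_rows", "data": {
  "motion": "1 0 0 25 0 0 0; 1 0 0 20 0 0 0; 1 0 0 10 0 0 0; 1 0 0 0 0 0 0; 1 0 0 0 0 0 0; 1 0 0 0 0 0 0"
}}

```text
clock: 30.95
ee_pos: [515.4, -124.1, 88.9]
ee_rot: [[0.379, 0.925, 0.001], [0.925, -0.379, 0.002], [0.002, -0.0, -1.0]]
contact_force: [-0.8, 0.2, -3.5]
width: 17.5
```

Run:
```python
from h import *
s=env.state(); p=np.array(s["ee_pos"]);R=np.array(s["ee_rot"])
print(s["clock"],np.round(p,1),np.round(s["contact_force"],1),np.round(R,3).tolist())
a=env.camera("top")[50:290,80:480,::-1];b=env.camera("scene")[150:320,120:530,::-1]
cv2.imwrite("pics/e1.png",np.vstack([cv2.resize(a,(480,288)),cv2.resize(b,(720,298))[:, :480]]) if 0 else cv2.resize(a,(800,480)))
```

```text
30.95 [ 515.4 -124.1   88.9] [-0.8  0.2 -3.5] [[0.379, 0.925, 0.001], [0.925, -0.379, 0.002], [0.002, -0.0, -1.0]]
```

View pics/e1.png

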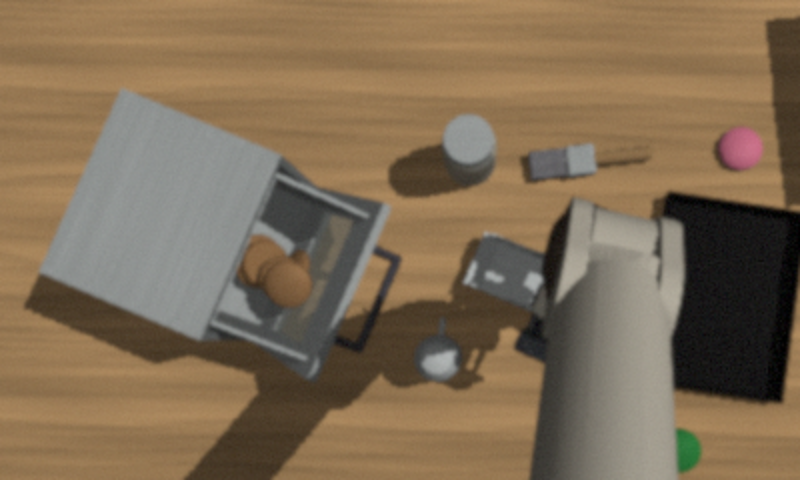

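The biscuits lie in the bucket at about (275,272) with none outside it, the bin is still open, and the bystanders look unmoved. Setting the scoop down.

Call:
{"op": "send_rows", "data": {
  "motion": "1 0 0 8 0 0 0; 1 0 0 5 0 0 0; 1 0 0 2 0 0 0; 1 0 0 0 0 0 0; 1 0 0 0 0 0 0"
}}

```text
clock: 31.47
ee_pos: [513.6, -124.5, 72.3]
ee_rot: [[0.38, 0.925, -0.002], [0.925, -0.38, 0.002], [0.001, -0.003, -1.0]]
contact_force: [0.7, 0.4, -2.5]
width: 17.5
```

Call:
{"op": "send_rows", "data": {
  "motion": "1 0 0 1 0 0 0; 1 0 0 1 0 0 0; 1 0 0 0 0 0 0; 1 0 0 0 0 0 0"
}}

```text
clock: 31.8
ee_pos: [514.5, -124.7, 71.8]
ee_rot: [[0.38, 0.925, -0.001], [0.925, -0.38, 0.002], [0.001, -0.001, -1.0]]
contact_force: [-2.8, 0.1, 7.4]
width: 17.7
```

Call:
{"op": "send_rows", "data": {
  "motion": "0.3 0 0 0 0 0 0; 0.3 0 0 0 0 0 0; 0 0 0 0 0 0 0; 0 0 0 0 0 0 0; 0 0 0 -10 0 0 0; 0 0 0 -20 0 0 0; 0 0 0 -30 0 0 0; 0 0 0 -35 0 0 0; 0 0 0 -35 0 0 0; 0 0 0 0 0 0 0"
}}

```text
clock: 32.63
ee_pos: [518.8, -125.7, 208.3]
ee_rot: [[0.38, 0.925, 0.011], [0.925, -0.38, -0.0], [0.004, 0.01, -1.0]]
contact_force: [1.3, -0.5, 0.6]
width: 46.0
```

Call:
{"op": "send_rows", "data": {
  "motion": "0 -35 0 -10 0 0 0; 0 -35 0 -10 0 0 0; 0 -35 0 0 0 0 0; 0 -35 0 0 0 0 0; 0 -35 0 0 0 0 0; 0 0 0 0 0 0 0; 0 0 0 0 0 0 0; 0 0 0 0 0 0 0"
}}

```text
clock: 33.3
ee_pos: [447.8, -286.2, 220.5]
ee_rot: [[0.38, 0.925, -0.001], [0.925, -0.38, 0.003], [0.002, -0.002, -1.0]]
contact_force: [0.5, -0.5, -0.2]
width: 46.2
```

Run:
```python
from h import *
s=env.state(); print(s["clock"],np.round(s["ee_pos"],1),np.round(s["contact_force"],1),s["width"])
c=env.camera("top"); cv2.imwrite("pics/f.png",c[:,:,::-1])
a=cv2.imread("pics/top1.png"); a=cv2.resize(a,(640,400),interpolation=cv2.INTER_AREA).astype(int)[:,:,::-1]
d=np.abs(a-c.astype(int)).mean(2)
# bystander patches vs start: mean diff in and positions
for n,(u,v,w) in dict(jar=(315,122,20),shaker=(299,229,20),brush=(374,130,32),pink=(450,124,14),green=(419,275,14),scoopold=(345,170,10)).items():
    print(n,d[v-w//2:v+w//2,u-w:u+w].mean().round(1))
# bar/panel check vs expected: brown blobs
h=cv2.cvtColor(c,cv2.COLOR_RGB2HSV)
# scoop handle: saturated reddish brown
m=cv2.inRange(h,(3,120,50),(13,255,200));m=cv2.morphologyEx(m,cv2.MORPH_OPEN,np.ones((3,3)))
for k in cv2.findContours(m,cv2.RETR_EXTERNAL,cv2.CHAIN_APPROX_NONE)[0]:
    if cv2.contourArea(k)>40: print(cv2.minAreaRect(k),cv2.contourArea(k))
# expected handle ends of the scoop standing with centre C, x=(.38,.925)
C=np.array([514.5+18*.38,-124.7+18*.925,0]);X=np.array([.38,.925,0])
print("expect handle mid/ends px",proj("top",C-49*X+[0,0,98]),proj("top",C-102*X+[0,0,98]),proj("top",C+4*X+[0,0,98]))
```

```text
33.3 [ 447.8 -286.2  220.5] [ 0.5 -0.5 -0.2] 46.193139274842004
jar 10.8
shaker 15.7
brush 9.9
pink 10.4
green 7.1
scoopold 39.4
((584.5, 324.0), (8.0, 7.0), 90.0) 42.5
((360.53448486328125, 194.4137725830078), (12.812978744506836, 5.199469566345215), 21.801406860351562) 49.5
expect handle mid/ends px [373.55178745 200.40144281] [392.93236514 208.71164772] [354.21163239 192.10857075]
```

Run:
```python
from h import *
a=cv2.resize(cv2.imread("pics/top1.png"),(640,400),interpolation=cv2.INTER_AREA);b=cv2.imread("pics/f.png")
for n,(u,v,w) in dict(jar=(315,122,18),shaker=(300,227,16),brush=(374,130,34)).items():
    t=a[v-w:v+w,u-w:u+w];r=cv2.matchTemplate(b[v-w-15:v+w+15,u-w-15:u+w+15],t,cv2.TM_CCOEFF_NORMED);_,q,_,l=cv2.minMaxLoc(r);print(n,q,np.array(l)-15)
e=cv2.imread("pics/t3.png");e=cv2.resize(e,(320,220),interpolation=cv2.INTER_AREA)
t=e[40:100,60:190];  # carcass+front region upper part incl. panel corner
# the panel's far top corner patch
for n,(u,v,w) in dict(corner=(184,93,9)).items():
    t=e[v-w:v+w,u-w:u+w];r=cv2.matchTemplate(b[60+v-w-10:60+v+w+10,90+u-w-10:90+u+w+10],t,cv2.TM_CCOEFF_NORMED);_,q,_,l=cv2.minMaxLoc(r);print(n,q,np.array(l)-10)
```

```text
jar 0.997304379940033 [0 0]
shaker 0.8133231401443481 [ 0 -1]
brush 0.9828600287437439 [0 0]
corner 0.9959341883659363 [0 0]
```

```bash
python3 -c "
from cell import env
print(env.hand_in(), env.state()['clock'])"
```

```text
the job is handed in; nothing more can be done
the job is handed in; nothing more can be done
```

I did every step in the order asked and handed the job in at about 33 s of the 72 s allowed. Hand-in reports no verdict.

**What I did:**
- **Loading:** I stacked the two tray biscuits in the front of the scoop.
- **Bin:** I pulled the front open by its handle until it met its stop, with about 31 N on the wrist there.
- **Pouring:** I tipped the scoop to 47.5° with its lip just above the bin's mouth.
- **Scoop:** I stood the empty scoop on the worktop and drew the arm away.

**What the last checks showed:**
- **Biscuits:** The wrist load fell from about 5.2 N to 3.6 N, about the weight of the empty scoop. The last top view I looked at shows biscuits in the bucket and none outside. They overlap there, so I could not count all six one by one or rule out a broken one.
- **Bin:** The corner of the bin's front has not moved by a pixel since it was opened.
- **Scoop:** I felt it touch the worktop before letting go, and its handle shows up about where it should.
- **Jar and brush:** Neither has moved by a pixel since the start.
- **Shaker:** It came out 1 pixel off with a weaker match (0.81). I think that is the changed shadow, as the arm never touched it, but I did not confirm it.

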